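# Turn the sample carousel to the reader and start the scan

### The arm

A 6-joint arm with a two-finger parallel gripper is mounted at the origin on the work surface. World frame = base frame: x ahead of the robot, y to its left, z up, the work surface at z = 0. Lengths are in mm, angles in degrees, forces in N, time in s.
With the tool pointing down it reaches from about 275 to 850 mm from the base axis. Payload 5.2 kg.
Tool frame: the origin (TCP) lies midway between the tips of the shut fingers; the grasp point (between the pads) lies 19 mm behind it; z points along the fingers, y is the direction in which the jaws open and shut (so a half turn about z gives the same grasp; the last joint's range is limited). The gripper opens to 85 mm and grips with 20 to 120 N. Pads are 22 mm wide; open, the fingers measure 114 mm over their backs; the gripper's body (76 mm by 85 mm) begins 54 mm behind the grasp point. The pads swing forward as they close: fully open they stand 13 mm farther back than shut.
Start: joints at [59.313, 14.817, 87.949, -0, 77.235, -11.62], TCP at [179.658, 519.834, 208.21] pointing down, gripper open.
Joint ranges: [-179.93, 179.93], [-52.35, 119.4], [10.71, 147.94], [-69.91, 249.91], [12.55, 155.21], [-178.61, 178.61]. Speed limits (degrees/s): [147.25, 147.25, 180, 180, 180, 180].

### API

Orientations are given as [roll, pitch, yaw] about the fixed x, y, z axes, in that order (R = Rz(yaw) Ry(pitch) Rx(roll)).
In Python, from station import bot, snapshot, camera_params, find_in, cut_out, landmark_of gives the robot as it stands.
- The arm moves only by the tool jog_arm, never from a script. Its argument "deltas" is text: rows parted by semicolons, each of 7 numbers parted by spaces: the shift along the tool's x, y, z normalised to -1 to 1, where 1 is 0.15 m, then the turn, a rotation vector about the tool's x, y, z normalised to -1 to 1, where 1 is pi rad, then the gripper command: -1 is shut, 1 is fully open, values between are in proportion. A call has exactly 8 rows; each row shifts and turns the commanded pose from where the row before left it, along the tool's axes as they then stand; what a row does not reach is not made up. A row lasts 1/8 s, in which the tool goes at most 62.5 mm and 10.7 degrees, less where a joint would pass 70% of its speed; a pose out of reach is approached as far as the arm can. A call with a number of a shift or a turn outside -1 to 1 is refused whole. A call with a gripper value outside its range is refused whole. The fingers move at their own pace and stop on an object; "newtons" is the grip in N (left out, the last holds). Time passes only in rows, so rows that do not move let the fingers close, or fill a call up. It gives the time, the measured TCP pose, the force and the opening at its end, in the units of the state.
- bot.state(): the state, without advancing time (a new reading comes with each control period).
- snapshot(name): name is "scene" or "top" or "wrist"; returns (picture, depth): 384x512x3 uint8, blue, green, red; 384x512 float32, mm along the optical axis (not along the pixel's ray), 0 where there is no reading.
- camera_params(name): a dict with "fx", "fy", "cx", "cy" (pixels), "R" (3x3) and "t" (3): a world point X has camera coordinates R X + t. Camera axes: x right, y down, z forward; pixel columns grow to the right and rows downward; lengths in mm; the calibration is good to about 2 mm. A picture is of the moment at which its call begins: read the wrist's pose just before it. camera_params takes no time and is no camera call; for the wrist camera it gives the pose at the moment of the call.
- bot.hand_in(): hands the job in, once; it reports no verdict.
Trained networks look in the newest picture that a camera, given by its name, has taken for a name from the list of things; names that differ only in an ending like _2 or _b are one class to them, and where a whole thing is asked for, a point or a joint stands for the part that bears it (a point fixed in the world has none). Each returns a list of dicts, best first, with "score" (0 to 1); they miss things now and then, are a little off and sometimes report something else, mostly with a low value. They report only what shows in the picture. A call takes as long as a camera call.
- find_in(label, camera): "location" ([x, y, z] in mm, in world coordinates, good to about 4 mm: the middle of the surface that is visible of it).
- cut_out(label, camera): "pixels" (384x512 bool, what is visible of it).
- landmark_of(label, camera): "location" ([x, y, z] in mm, in world coordinates, good to about 4 mm: a listed point, or the origin of a listed thing).
The state is a dict: "time": time; "joints": joint angles; "qd": joint speeds; "joint_efforts": joint torques, N m; "tool_pos": TCP position; "eef_rot": TCP orientation; "contact_force": force on the tool from outside, world axes, zero at the start; "torque": the same for the moment, N m; "opening": finger opening in mm.
Only numpy, scipy, OpenCV 4.12 (cv2) and the standard library are available. Lean on these libraries where they do the work, as an engineer would, in place of code of your own. Each camera call takes 0.05 s, during which the arm holds its last target.

### The job

Push an arm of the four-armed sample carousel round with a fingertip until the yellow-capped tube it carries stands still, squarely in front of the black window of the grey reader; then press the green button on top of the reader fully down and let it come up again. Do not press the button before the yellow-capped tube is there, and leave the tubes seated upright in their collars: do not lift them, tip them or push hard on them. Leave everything else on the bench where it is.

Things in the scene. Friction and masses are not known exactly. Their poses are not given: they have to be found in the camera images.
- station: Fixed reader station: round white base plate (300 mm across, 10 mm thick) with a grey block, the reader (90 mm wide, 70 mm deep, top at 100 mm), at its edge. Origin: at table height on the carousel's vertical turning axis, in mid-plate. z up; +y points from the axis to the reader. The reader's face with the black window (34 mm wide, a black bar above it on the top edge) is 160 mm from the axis.
- read_spot (a point): The reading place: the point straight in front of the middle of the reader's window, 125 mm from the carousel's axis, 85 mm above the table. A tube whose axis passes within 10 mm of it stands wholly in front of the window.
- carousel: Aluminium carousel with four equal arms at right angles, turning either way about the station's vertical axis without stops. Origin on that axis at table height; +x along the yellow-capped tube's arm. Stays where left (about 1.5 N at 80 mm out turns it). Hub 60 mm across, its knob up to 99 mm. At each arm's end, 125 mm out, a collar (29 mm across, 65 to 85 mm high) holds a tube.
- yellow_spoke (a point): Point in the middle of the yellow-capped tube's arm, 75 mm out from the axis, 77 mm above the table. All four arms: straight bars 14 mm wide, undersides at 69 mm, tops at 85 mm above the table, bare from 30 to 110 mm out. Between and below them is free space down to the base plate (top at 10 mm), but for a 56 mm column on the axis.
- scan_button (a joint): Round green spring button, 28 mm across, in a dark housing on top of the reader; moves straight down. Value: 0 up, 0.006 m fully down (about 5 N); counts as pressed from 0.0045 m. Springs back.
- scan_button_top (a point): Centre of the button's top face, 203 mm from the carousel's axis on the reader's side.
- tube_yellow: THE TUBE TO BE READ: Tube with a yellow cap (21 mm across, 18 mm high), hanging loose in its carousel collar. Clear, 13 mm thick, 78 mm long with the cap, white blank label. Origin: centre of its bottom, 25 mm above the table; z up along the tube; the cap reaches from 85 to 103 mm above the table.
- tube_red: Tube with a red cap (21 mm across, 18 mm high), hanging loose in its carousel collar. Clear, 13 mm thick, 78 mm long with the cap, white blank label. Origin: centre of its bottom, 25 mm above the table; z up along the tube; the cap reaches from 85 to 103 mm above the table.
- tube_blue: Tube with a blue cap (21 mm across, 18 mm high), hanging loose in its carousel collar. Clear, 13 mm thick, 78 mm long with the cap, white blank label. Origin: centre of its bottom, 25 mm above the table; z up along the tube; the cap reaches from 85 to 103 mm above the table.
- tube_green: Tube with a green cap (21 mm across, 18 mm high), hanging loose in its carousel collar. Clear, 13 mm thick, 78 mm long with the cap, white blank label. Origin: centre of its bottom, 25 mm above the table; z up along the tube; the cap reaches from 85 to 103 mm above the table.
- tube_rack: Bystander: green rack 70 x 160 mm with nine red-capped tubes, 93 mm high. Loose. Origin: centre of its underside.
- micro_rack: Bystander: dark green block rack 100 x 220 mm with microtubes, 57 mm high. Loose. Origin: centre of its underside.
- pen: Bystander: marker pen 135 mm long, 11 mm thick, lying. Loose. Origin: centre of its underside.
- jar: Bystander: white jar with orange lid, 60 mm across, 75 mm high. Loose. Origin: centre of its underside.
- timer: Bystander: flat white timer 65 x 65 x 22 mm. Loose. Origin: centre of its underside.
- pipette: Bystander: hand pipette lying down, about 270 mm long, 26 mm high. Loose. Origin: centre of its underside.
- beaker: Bystander: glass beaker 68 mm across, 85 mm high. Loose. Origin: centre of its underside.

How it is judged:
By the outcome, as a careful person would: the job done as asked, in the order asked, and still so for the second after the job is handed in, with the robot touching nothing.
It also fails if it takes over 58 s, if anything falls off the work surface, if the arm or the gripper's body presses on something with over 40 N, if the wrist force passes 120 N, or if a joint passes its speed limit or range.

## Working session

There is one attempt and no reset: what is moved stays moved. The work goes in short steps, Python scripts to look and compute and a tool call to move; the robot and the scene stay as the last step left them, time stands still between calls to the robot, and variables do not carry over. Pictures are saved under pics/ and viewed, and the job is handed in when it is done.

Besides the shell and the picture viewer there is one more tool, called after "Emit:" by a JSON object that holds its "name" and its "arguments", one argument or row to a line. jog_arm: Moves the arm, as the interface text tells. Its arguments: {"type":"object","properties":{"deltas":{"type":"string"},"newtons":{"type":"number"}},"required":["deltas"]}

```bash
mkdir -p pics; ls
python3 - <<'E'
from station import *
import cv2, numpy as np
s=bot.state();print(s['time'],s['tool_pos'],s['eef_rot'],s['opening'])
for c in ['scene','top']:
    p,d=snapshot(c); cv2.imwrite(f'pics/{c}0.png',p)
    for l in ['read_spot','carousel','yellow_spoke','scan_button_top','tube_yellow','station']:
        try: print(c,l,[(np.round(r['location']),round(r['score'],2)) for r in landmark_of(l,c)[:2]])
        except Exception as e: print(c,l,e)
E
```

```text
pics
0.0 [179.36189451 519.33784928 207.36554068] [-1.79896918e+02 -2.11685636e-02  1.60932342e+02] 85.65345558059515
scene read_spot [(array([551., 105.,  86.]), 0.7), (array([ 533., -144.,   26.]), 0.64)]
scene carousel [(array([558., -24.,   3.]), 0.98), (array([556., -22.,   2.]), 0.22)]
scene yellow_spoke [(array([481.,  -4.,  78.]), 0.92), (array([559., -23.,  -2.]), 0.58)]
scene scan_button_top [(array([555., 180., 119.]), 0.42)]
scene tube_yellow []
scene station [(array([553., -21.,   5.]), 0.97)]
top read_spot [(array([557., 102.,  86.]), 0.63), (array([ 741., -188.,   -2.]), 0.53)]
top carousel [(array([552., -26.,  -1.]), 0.8), (array([677., -56.,  28.]), 0.52)]
top yellow_spoke [(array([483.,  -8.,  75.]), 0.66)]
top scan_button_top [(array([557., 176., 120.]), 0.51), (array([ 742., -187.,    3.]), 0.3)]
top tube_yellow [(array([678., -55.,  23.]), 0.55), (array([431.,   8.,  27.]), 0.52)]
top station [(array([556., -21.,   4.]), 0.91)]
```

View pics/scene0.png

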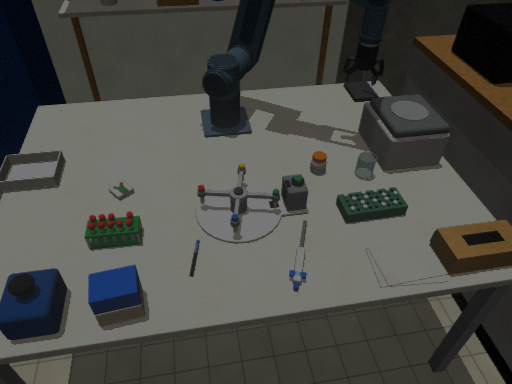

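View pics/top0.png

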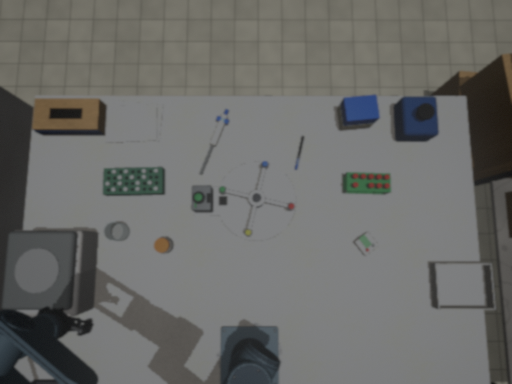

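```bash
cat > h.py <<'E'
from station import *
import cv2, numpy as np
def world(c,d,mask,P):
    v,u=np.nonzero(mask&(d>0)); z=d[v,u]
    X=np.c_[(u-P['cx'])/P['fx']*z,(v-P['cy'])/P['fy']*z,z]
    return (X-np.array(P['t']))@np.array(P['R'])
def pts(c,labels,pic=None):
    P=camera_params(c); p,d=snapshot(c)
    if pic: cv2.imwrite(pic,p)
    for l in labels:
        for r in cut_out(l,c)[:1]:
            W=world(c,d,r['pixels'],P); 
            zt=np.percentile(W[:,2],95); T=W[W[:,2]>zt-5]
            print(c,l,round(r['score'],2),len(W),'med',np.round(np.median(W,0),1),'top mean',np.round(T.mean(0),1),'mid',np.round((T.min(0)+T.max(0))/2,1))
    return p,d
E
python3 - <<'E'
from h import *
for c in ['top','scene']:
    p,d=pts(c,['tube_yellow','tube_red','tube_blue','tube_green','scan_button'])
    P=camera_params(c);print(P['fx'],np.round(np.array(P['R']),3).tolist(),P['t'])
    x0,y0=(180,150) if c=='top' else (185,150)
    cv2.imwrite(f'pics/{c}1.png',cv2.resize(p[y0:y0+100,x0:x0+130],None,fx=6,fy=6,interpolation=cv2.INTER_CUBIC))
E
```

```text
top scan_button 0.49 4765 med [549.1   3.6  11. ] top mean [554.4 166.9 105.2] mid [555.2 167.  111.3]
380.44138500630095 [[0.003, -1.0, -0.001], [-0.989, -0.003, -0.146], [0.146, 0.002, -0.989]] [  -1.87366196  595.11207326 1354.97374313]
scene tube_blue 0.65 46 med [683.9 -55.  100. ] top mean [680.4 -54.8 102.8] mid [679.1 -54.7 102.9]
scene tube_green 0.5 58 med [591.1  94.7  92.9] top mean [588.6  94.7 103.1] mid [589.9  95.1 104.2]
403.8371899623465 [[0.176, 0.984, 0.015], [0.672, -0.109, -0.732], [-0.719, 0.139, -0.681]] [-127.2971214  -313.25663284 1812.09464676]
```

View pics/top1.png

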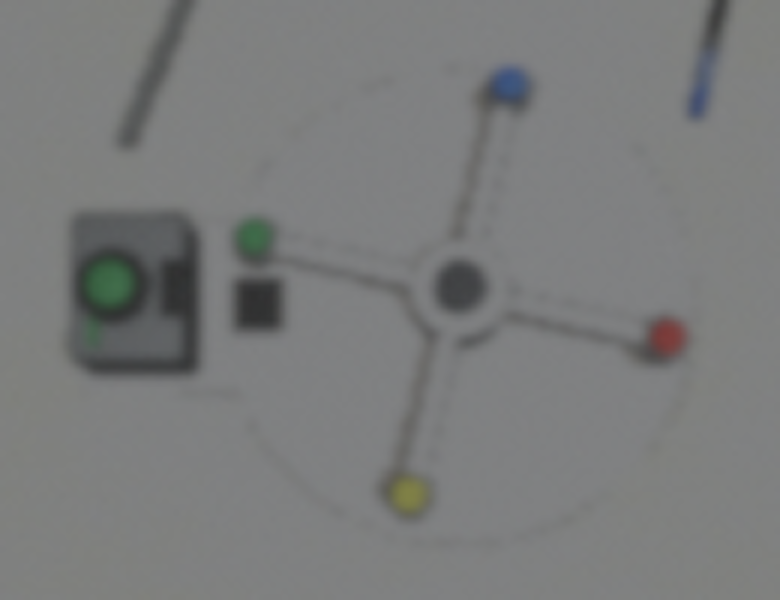

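View pics/scene1.png

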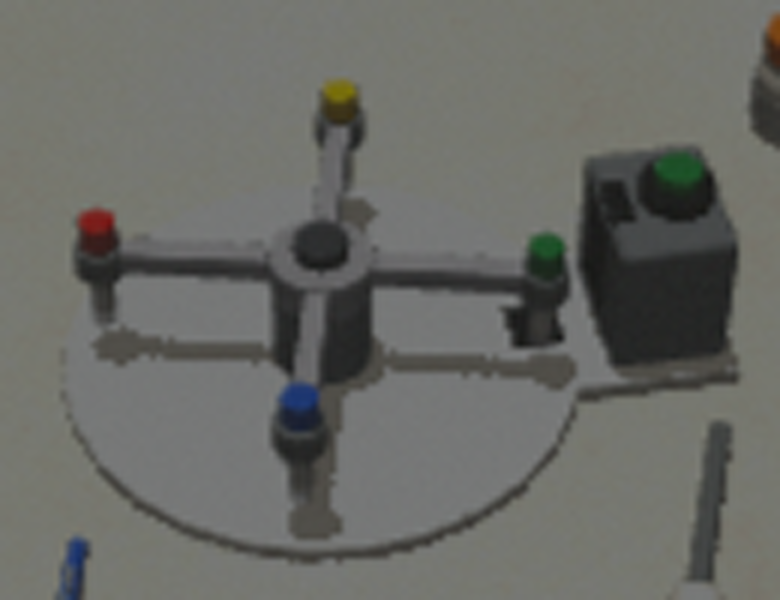

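```bash
cat >> h.py <<'E'
def ray(P,u,v,z):
    R=np.array(P['R']);t=np.array(P['t']);o=-R.T@t
    dd=R.T@np.array([(u-P['cx'])/P['fx'],(v-P['cy'])/P['fy'],1]); return o+dd*(z-o[2])/dd[2]
E
python3 - <<'E'
from h import *
P=camera_params('top')
for n,u,v,z in [('knob',459,286,99),('btn',110,285,118),('Y',409,496,103),('R',668,337,103),('B',511,85,103),('G',255,236,103),('sq',259,304,10)]:
    print(n,np.round(ray(P,(u+.5)/6-.5+180,(v+.5)/6-.5+150,z),1))
P=camera_params('scene')
for n,u,v,z in [('knob',321,240,99),('btn',679,168,120),('Y',339,88,103),('R',97,218,103),('B',301,391,103),('G',547,242,103),('sq',533,325,10)]:
    print(n,np.round(ray(P,(u+.5)/6-.5+185,(v+.5)/6-.5+150,z),1))
E
```

```text
knob [556.2 -25.   99. ]
btn [553.8 177.  118. ]
Y [433.6   3.8 103. ]
R [ 526.1 -146.7  103. ]
B [675.6 -55.7 103. ]
G [584.9  94.7 103. ]
sq [555.5  98.4  10. ]
knob [559.4 -25.   99. ]
btn [555.2 178.3 120. ]
Y [434.4   4.5 103. ]
R [ 526.  -145.5  103. ]
B [675.7 -52.9 103. ]
G [585.2  96.9 103. ]
sq [556.2  99.9  10. ]
```

Emit:
{"name": "jog_arm", "arguments": {
  "deltas": "-0.192 -0.181 0 0 0 0 -1;-0.192 -0.181 0 0 0 0 -1;-0.192 -0.181 0 0 0 0 -1;-0.192 -0.181 0 0 0 0 -1;-0.192 -0.181 0 0 0 0 -1;-0.192 -0.181 0 0 0 0 -1;-0.192 -0.181 0 0 0 0 -1;-0.192 -0.181 0 0 0 0 -1"
}}

```text
time: 2.3
tool_pos: [327.0, 238.1, 208.4]
eef_rot: [180.0, 0.0, 160.9]
contact_force: [0.5, 0.5, 0.7]
opening: 0.2
```

Emit:
{"name": "jog_arm", "arguments": {
  "deltas": "-0.192 -0.181 0 0 0 0 -1;-0.192 -0.181 0 0 0 0 -1;-0.192 -0.181 0 0 0 0 -1;-0.192 -0.181 0 0 0 0 -1;-0.192 -0.181 0 0 0 0 -1;-0.192 -0.181 0 0 0 0 -1;-0.192 -0.181 0 0 0 0 -1;-0.192 -0.181 0 0 0 -0.031 -1"
}}

```text
time: 3.3
tool_pos: [473.8, -42.6, 208.4]
eef_rot: [180.0, 0.0, 166.6]
contact_force: [0.4, 0.3, -0.8]
opening: 0.2
```

Run:
```python
from h import *
s=bot.state();print(s['time'],s['tool_pos'],s['eef_rot'],s['opening'],s['contact_force'])
P=camera_params('wrist');p,d=snapshot('wrist');cv2.imwrite('pics/w2.png',p)
for l in ['carousel','yellow_spoke','tube_yellow']: print(l,[(np.round(r['location']),round(r['score'],2)) for r in landmark_of(l,'wrist')[:2]])
```

```text
3.3 [473.8186638  -42.56552306 208.36220463] [1.79996540e+02 2.67764631e-02 1.66618104e+02] 0.1817851821687091 [ 0.42637066  0.31024044 -0.82592302]
carousel [(array([557., -24.,   1.]), 0.8)]
yellow_spoke [(array([587.,  98.,  25.]), 0.71), (array([488.,  -5.,  74.]), 0.66)]
tube_yellow [(array([435.,   7.,  24.]), 0.71)]
```

View pics/w2.png

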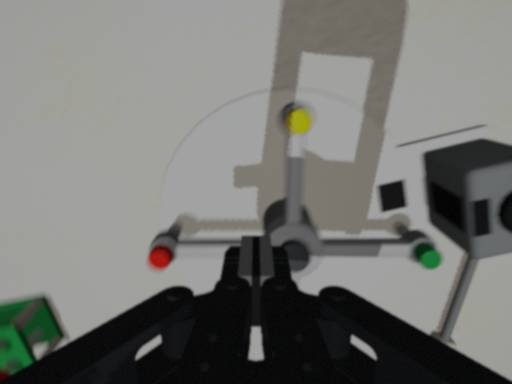

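Emit:
{"name": "jog_arm", "arguments": {
  "deltas": "0 0 0.2 0 0 0 -1;0 0 0.2 0 0 0 -1;0 0 0.2 0 0 0 -1;0 0 0.2 0 0 0 -1;0 0 0.1 0 0 0 -1;0 0 0.05 0 0 0 -1;0 0 0 0 0 0 -1;0 0 0 0 0 0 -1"
}}

```text
time: 4.5
tool_pos: [473.8, -41.2, 66.5]
eef_rot: [-180.0, 0.1, 166.5]
contact_force: [0.0, -0.4, 1.1]
opening: -0.1
```

Run:
```python
from h import *
s=bot.state();print(s['time'],s['tool_pos'],s['eef_rot'],s['contact_force'])
P=camera_params('wrist');R=np.array(P['R']);print('cam',-R.T@np.array(P['t']))
p,d=snapshot('wrist');cv2.imwrite('pics/w3.png',p)
p,d=snapshot('top');cv2.imwrite('pics/top3.png',p)
# arc waypoints: pusher at radius 78, offset o behind arm
A=np.array([555.1,-25.1]);
def pose(th,o=21.5,r=78):
    t=np.radians(th);e=np.array([np.cos(t),np.sin(t)]);n=np.array([np.sin(t),-np.cos(t)]) # tool y, pushing
    return A+r*e-o*n
for th in range(166,88,-8): print(th,np.round(pose(th),1))
```

```text
4.5 [473.81421605 -41.18195161  66.50062595] [-1.79995374e+02  8.57713662e-02  1.66521337e+02] [ 0.04053922 -0.42647096  1.13693512]
cam [397.24219134 -22.46633233 232.84900282]
166 [474.2 -27.1]
158 [474.7 -15.8]
150 [476.8  -4.7]
142 [480.4   6. ]
134 [485.5  16.1]
126 [491.9  25.4]
118 [499.5  33.7]
110 [508.2  40.8]
102 [517.9  46.7]
94 [528.2  51.2]
```

View pics/w3.png

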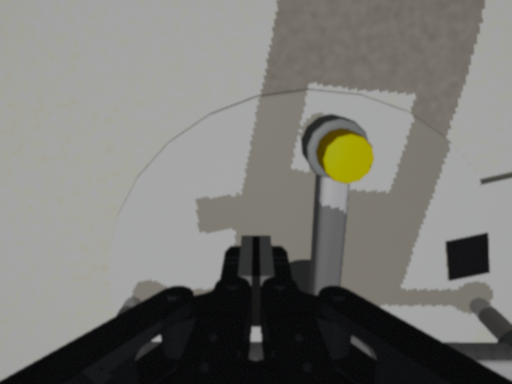

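Emit:
{"name": "jog_arm", "arguments": {
  "deltas": "0 0.032 0 0 0 0 -1;0 0.032 0 0 0 0 -1;0 0.032 0 0 0 0 -1;0.008 0.035 0 0 0 0.022 -1;0.008 0.035 0 0 0 0.022 -1;0.008 0.035 0 0 0 0.022 -1;0.008 0.035 0 0 0 0.022 -1;0.008 0.035 0 0 0 0.022 -1"
}}

```text
time: 5.6
tool_pos: [480.6, -0.3, 65.7]
eef_rot: [-180.0, -0.0, 146.6]
contact_force: [-0.1, 0.2, 0.1]
opening: -0.0
```

```bash
cat >> h.py <<'E'
A=np.array([555.1,-25.1])
def caps(name):
    P=camera_params('top');p,d=snapshot('top');cv2.imwrite(f'pics/{name}.png',cv2.resize(p[150:250,180:310],None,fx=6,fy=6,interpolation=cv2.INTER_CUBIC))
    hsv=cv2.cvtColor(p,cv2.COLOR_BGR2HSV)[150:250,180:310]
    for n,lo,hi,off in [('Y',22,35,0),('B',100,130,180),('R',0,8,-90+180+180),('G',50,75,-90)]:
        m=((hsv[...,0]>=lo)&(hsv[...,0]<=hi)&(hsv[...,1]>90)).astype(np.uint8)
        k,_,st,ce=cv2.connectedComponentsWithStats(m)
        for i in range(1,k):
            if st[i,4]<8: continue
            w=ray(P,ce[i,0]+180,ce[i,1]+150,103); r=w[:2]-A
            if n=='G' and w[1]>135: print('btn?',w.round(1));continue
            print(n,st[i,4],w.round(1),'r',np.hypot(*r).round(1),'ang',np.degrees(np.arctan2(r[1],r[0])).round(1))
def tool():
    s=bot.state();q=s['tool_pos'];r=q[:2]-A;print(round(s['time'],2),q.round(1),s['eef_rot'].round(1),s['contact_force'].round(1))
    t=np.radians(s['eef_rot'][2]);e=np.array([np.cos(t),np.sin(t)]);n=np.array([np.sin(t),-np.cos(t)]);print('r',r@e,'o',-r@n)
E
python3 - <<'E'
from h import *
tool();caps('t4')
E
```

```text
5.6 [ 4.806e+02 -3.000e-01  6.570e+01] [-180.    -0.   146.6] [-0.1  0.2  0.1]
r 75.83423125626062 o 20.285455324711656
Y 17 [434.5   4.2 103. ] r 124.1 ang 166.3
B 16 [676.5 -54.8 103. ] r 125.0 ang -13.7
R 19 [ 525.8 -146.4  103. ] r 124.8 ang -103.6
G 9 [584.6  95.  103. ] r 123.6 ang 76.2
btn? [556.8 179.6 103. ]
```

View pics/t4.png

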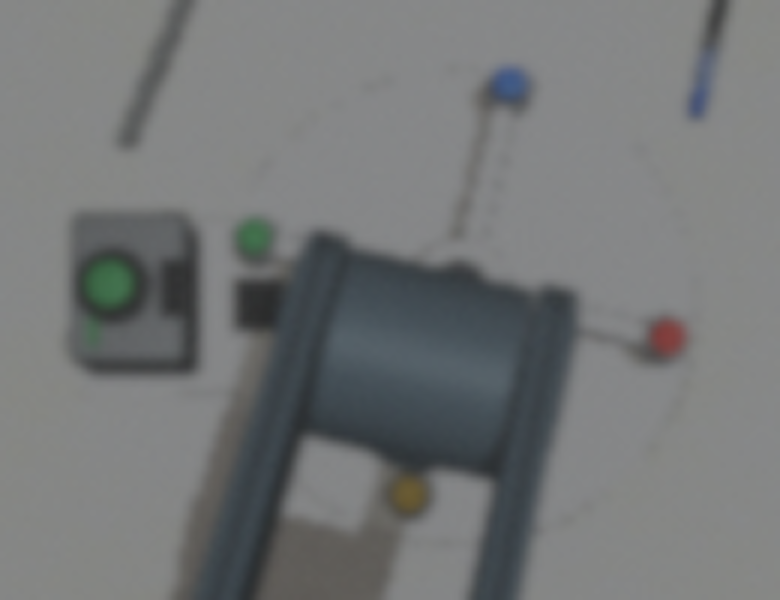

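Run:
```python
from h import *
tool();caps('t5')
p,d=snapshot('wrist');q,_=snapshot('scene')
q=cv2.resize(q[130:270,170:330],(585,512));p=cv2.resize(p,(683,512))
cv2.imwrite('pics/w5.png',p);cv2.imwrite('pics/s5.png',q)
```

```text
5.65 [4.808e+02 2.000e-01 6.570e+01] [180.   -0.  146.4] [ 0.4 -0.4  0.8]
r 75.91113205551602 o 20.017341173925495
Y 16 [434.5   4.7 103. ] r 124.3 ang 166.1
B 16 [676.5 -54.8 103. ] r 125.0 ang -13.7
R 19 [ 525.8 -146.4  103. ] r 124.8 ang -103.6
G 9 [584.6  95.  103. ] r 123.6 ang 76.2
btn? [556.3 179.8 103. ]
```

View pics/w5.png

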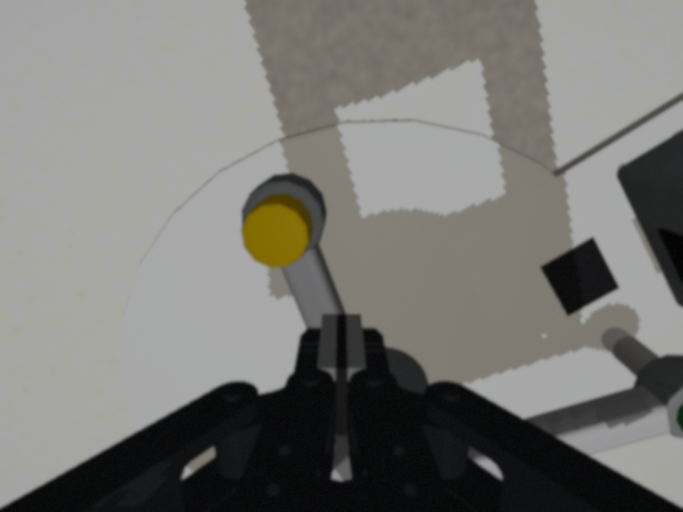

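View pics/s5.png

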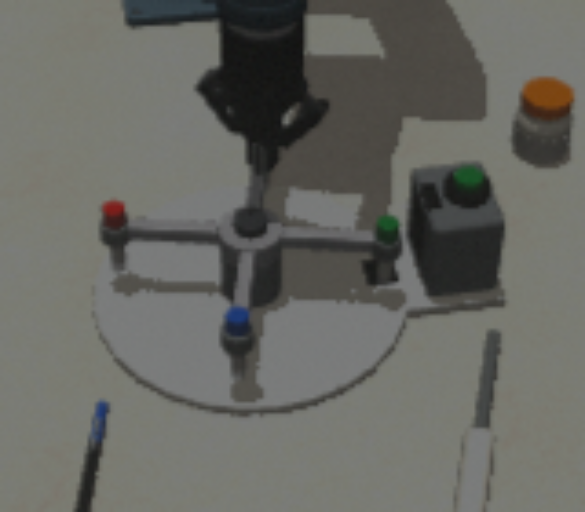

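Run:
```python
from h import *
P=camera_params('wrist');p,d=snapshot('wrist')
R=np.array(P['R']);t=np.array(P['t'])
def W(u,v):
    z=d[v,u];return (R.T@(np.array([(u-P['cx'])/P['fx']*z,(v-P['cy'])/P['fy']*z,z])-t)).round(0), z
for v in range(200,262,6): print(v,[tuple(W(u,v)[0].astype(int)) for u in (226,238,246,254,262,270)])
print('cap',W(208,172)); 
tool(); s=bot.state(); q=s['tool_pos']; c=R@q+t; print('tcp px',P['fx']*c[0]/c[2]+P['cx'],P['fy']*c[1]/c[2]+P['cy'],c)
```

```text
200 [(np.int64(451), np.int64(2), np.int64(86)), (np.int64(454), np.int64(7), np.int64(85)), (np.int64(460), np.int64(8), np.int64(74)), (np.int64(481), np.int64(-2), np.int64(10)), (np.int64(484), np.int64(3), np.int64(11)), (np.int64(487), np.int64(8), np.int64(10))]
206 [(np.int64(454), np.int64(1), np.int64(86)), (np.int64(457), np.int64(5), np.int64(85)), (np.int64(460), np.int64(8), np.int64(83)), (np.int64(485), np.int64(-4), np.int64(11)), (np.int64(488), np.int64(1), np.int64(11)), (np.int64(491), np.int64(5), np.int64(11))]
212 [(np.int64(456), np.int64(-1), np.int64(85)), (np.int64(459), np.int64(4), np.int64(86)), (np.int64(462), np.int64(6), np.int64(84)), (np.int64(488), np.int64(-7), np.int64(11)), (np.int64(492), np.int64(-2), np.int64(10)), (np.int64(495), np.int64(3), np.int64(10))]
218 [(np.int64(458), np.int64(-2), np.int64(87)), (np.int64(462), np.int64(2), np.int64(86)), (np.int64(464), np.int64(5), np.int64(86)), (np.int64(493), np.int64(-9), np.int64(10)), (np.int64(495), np.int64(-4), np.int64(11)), (np.int64(499), np.int64(0), np.int64(11))]
224 [(np.int64(4
[... 1457 characters left out ...]
int64(468), np.int64(3), np.int64(111)), (np.int64(470), np.int64(6), np.int64(111)), (np.int64(472), np.int64(9), np.int64(112)), (np.int64(473), np.int64(11), np.int64(112))]
260 [(np.int64(467), np.int64(-6), np.int64(109)), (np.int64(470), np.int64(-2), np.int64(109)), (np.int64(468), np.int64(3), np.int64(116)), (np.int64(470), np.int64(6), np.int64(117)), (np.int64(472), np.int64(8), np.int64(117)), (np.int64(473), np.int64(11), np.int64(116))]
cap (array([433.,   8., 104.]), np.float32(132.39462))
5.85 [480.6  -0.7  65.7] [-180.    -0.   146.8] [-0.1 -0.  -0.1]
r 75.71692857746794 o 20.388853432209658
tcp px 254.86790092216572 232.8361616006614 [ -0.4043049   24.47954262 182.46622806]
```

Run:
```python
from h import *
P=camera_params('scene');p,d=snapshot('scene')
R=np.array(P['R']);t=np.array(P['t'])
def W(u,v):
    z=d[v,u];return tuple((R.T@(np.array([(u-P['cx'])/P['fx']*z,(v-P['cy'])/P['fy']*z,z])-t)).round(0).astype(int).tolist())
for v in range(160,192,2): print(v,[W(u,v) for u in (236,238,240,242,244)])
cv2.imwrite('pics/s6.png',cv2.resize(p[150:210,205:285],None,fx=9,fy=9,interpolation=cv2.INTER_NEAREST))
for q in ([480.6,-.5,65.7],[480.6,-.5,85]):
    c=R@np.array(q)+t; print(P['fx']*c[0]/c[2]+P['cx'],P['fy']*c[1]/c[2]+P['cy'])
print(bot.state())
```

```text
160 [(488, -21, 167), (489, -14, 168), (490, -7, 167), (499, -2, 174), (506, 4, 178)]
162 [(487, -21, 158), (495, -15, 164), (472, -5, 144), (501, -2, 167), (501, 4, 166)]
164 [(485, -20, 148), (490, -14, 151), (475, -5, 138), (499, -2, 157), (499, 5, 156)]
166 [(486, -21, 140), (489, -14, 141), (482, -6, 134), (492, -1, 142), (496, 5, 145)]
168 [(335, -1, 5), (483, -14, 128), (487, -7, 130), (494, -1, 135), (495, 5, 135)]
170 [(345, -2, 4), (482, -13, 118), (492, -8, 125), (488, -1, 121), (492, 6, 124)]
172 [(354, -3, 1), (480, -13, 108), (490, -8, 115), (492, -1, 116), (492, 6, 115)]
174 [(367, -5, 3), (481, -14, 99), (490, -8, 106), (496, -2, 111), (490, 6, 104)]
176 [(374, -6, -1), (374, 1, -3), (489, -8, 97), (483, 0, 90), (380, 24, -1)]
178 [(390, -9, 2), (487, -15, 86), (490, -8, 88), (480, 0, 78), (393, 22, 1)]
180 [(409, -11, 9), (494, -16, 83), (495, -9, 83), (439, 7, 32), (407, 19, 3)]
182 [(420, -13, 9), (505, -17, 84), (507, -11, 85), (428, 8, 13), (428, 16, 12)]
184 [(429, -14, 7), (516, -19, 85), (517, -12, 84), (439, 7, 13), (434, 15, 7)]
186 [(529, -28, 88), (526, -2
[... 262 characters left out ...]
3405331658745 176.66491926185589
{'time': 5.9, 'joints': array([-1.34234152e+01,  1.64322581e+01,  1.08149607e+02, -4.72696373e-03,
        5.54248449e+01, -7.01985989e+01]), 'qd': array([-0.27146527, -0.11641095,  0.02257933, -0.06334603,  0.08539089,
        0.35163715]), 'joint_efforts': array([ 1.10346966e-01, -4.00388610e+01, -2.28982580e+01,  5.87813178e-03,
        1.99054375e-03, -8.02189170e-03]), 'tool_pos': array([480.55067444,  -0.80527231,  65.67505519]), 'eef_rot': array([-1.79994065e+02, -4.99532299e-03,  1.46777866e+02]), 'contact_force': array([-0.0741242 , -0.60973716,  0.22909889]), 'torque': array([ 0.0366857 , -0.00978406,  0.02225649]), 'opening': -0.062306739609842024}
```

View pics/s6.png

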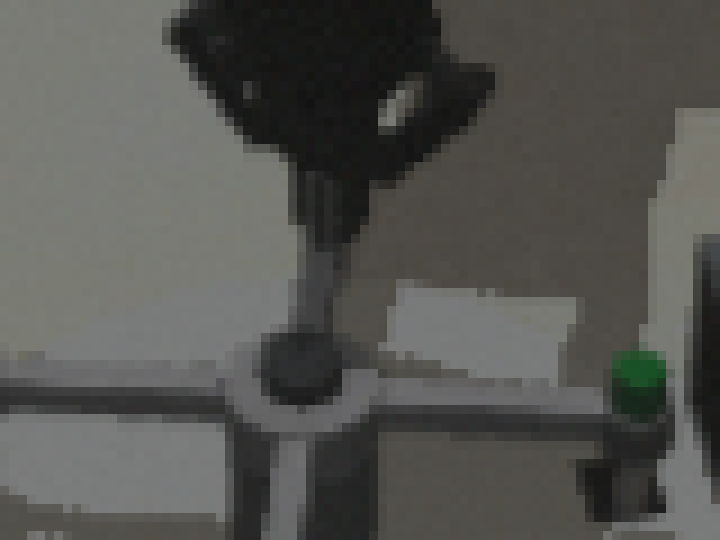

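Emit:
{"name": "jog_arm", "arguments": {
  "deltas": "0 0 -0.06 0 0 0 -1;-0.01 -0.035 0 0 0 -0.022 -1;-0.01 -0.035 0 0 0 -0.022 -1;-0.01 -0.035 0 0 0 -0.022 -1;-0.01 -0.035 0 0 0 -0.022 -1;-0.01 -0.035 0 0 0 -0.022 -1;0 -0.09 0 0 0 0 -1;0 0 0 0 0 0 -1"
}}

```text
time: 6.9
tool_pos: [473.0, -41.7, 75.0]
eef_rot: [-180.0, 0.0, 166.4]
contact_force: [-0.7, -0.2, -0.7]
opening: -0.2
```

Run:
```python
from h import *
tool();caps('t7')
P=camera_params('scene');p,d=snapshot('scene')
R=np.array(P['R']);t=np.array(P['t'])
q=bot.state()['tool_pos']
for dz in (0,27,73,100):
    c=R@(q+[0,0,dz])+t; print(dz,P['fx']*c[0]/c[2]+P['cx'],P['fy']*c[1]/c[2]+P['cy'])
cv2.imwrite('pics/s7.png',cv2.resize(p[140:200,195:275],None,fx=9,fy=9,interpolation=cv2.INTER_NEAREST))
```

```text
6.9 [473.  -41.7  75. ] [-180.     0.   166.4] [-0.7 -0.2 -0.7]
r 75.90621909917797 o 35.50694614542002
Y 18 [434.8   4.5 103. ] r 123.8 ang 166.2
B 16 [676.5 -54.8 103. ] r 125.0 ang -13.7
G 8 [584.1  95.4 103. ] r 124.0 ang 76.5
btn? [556.8 179.6 103. ]
0 230.0002288862155 178.64382888188922
27 229.8070865028175 172.75786256675872
73 229.46605121575357 162.36489662829368
100 229.25849247517564 156.0395953973607
```

View pics/s7.png

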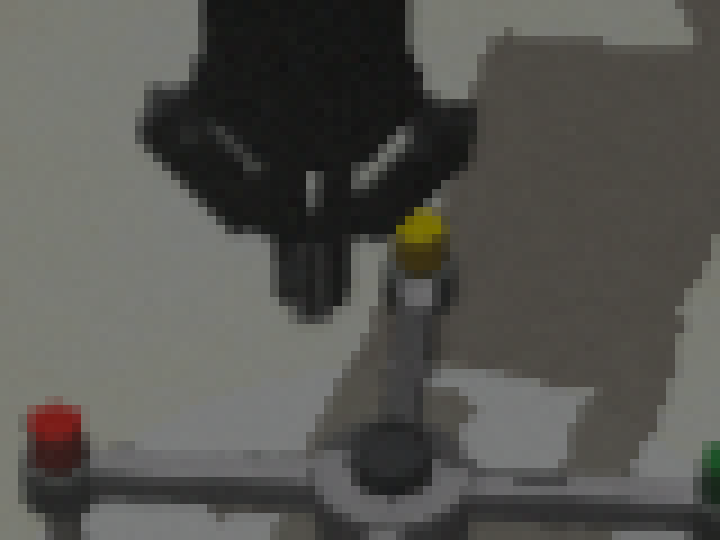

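Emit:
{"name": "jog_arm", "arguments": {
  "deltas": "0 0 0.08 0 0 0 -1;0 0 0.087 0 0 0 -1;0 0 0 0 0 0 -1;0 0.03 0 0 0 0 -1;0 0.03 0 0 0 0 -1;0 0.03 0 0 0 0 -1;0 0.03 0 0 0 0 -1;0 0 0 0 0 0 -1"
}}

```text
time: 8.0
tool_pos: [477.3, -22.8, 49.8]
eef_rot: [180.0, 0.0, 166.5]
contact_force: [0.6, -1.1, 0.1]
opening: 0.0
```

Run:
```python
from h import *
tool();caps('t8')
p,d=snapshot('wrist');cv2.imwrite('pics/w8.png',p)
```

```text
8.0 [477.3 -22.8  49.8] [180.    0.  166.5] [ 0.6 -1.1  0.1]
r 76.17438661316449 o 15.859634210545853
Y 17 [435.9   9.5 103. ] r 124.2 ang 163.8
B 18 [675.1 -59.1 103. ] r 124.8 ang -15.8
R 17 [ 521.3 -144.8  103. ] r 124.4 ang -105.8
G 8 [588.6  94.6 103. ] r 124.3 ang 74.4
btn? [556.8 179.6 103. ]
```

View pics/w8.png

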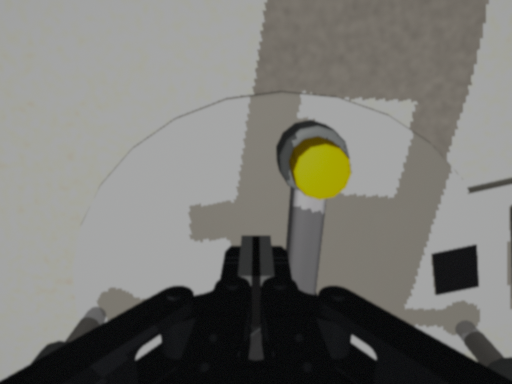

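Emit:
{"name": "jog_arm", "arguments": {
  "deltas": "0.0062 0.0355 0 0 0 0.0222 -1;0.0062 0.0355 0 0 0 0.0222 -1;0.0062 0.0355 0 0 0 0.0222 -1;0.0062 0.0355 0 0 0 0.0222 -1;0.0062 0.0355 0 0 0 0.0222 -1;0.0062 0.0355 0 0 0 0.0222 -1;0.0062 0.0355 0 0 0 0.0222 -1;0.0062 0.0355 0 0 0 0.0222 -1"
}}

```text
time: 9.1
tool_pos: [489.1, 17.6, 49.4]
eef_rot: [-179.9, -0.1, 134.4]
contact_force: [-3.2, -0.2, 1.7]
opening: 0.2
```

Run:
```python
from h import *
tool();caps('t9')
p,d=snapshot('wrist');cv2.imwrite('pics/w9.png',p)
```

```text
9.1 [489.1  17.6  49.4] [-1.799e+02 -1.000e-01  1.344e+02] [-3.2 -0.2  1.7]
r 76.65221184736325 o 17.24548997278569
Y 12 [467.1  64.5 103. ] r 125.6 ang 134.5
B 16 [ 642.4 -114.9  103. ] r 125.2 ang -45.8
R 21 [ 465.9 -111.5  103. ] r 124.2 ang -135.9
G 8 [645.   60.8 103. ] r 124.4 ang 43.7
btn? [556.4 179.2 103. ]
```

View pics/w9.png

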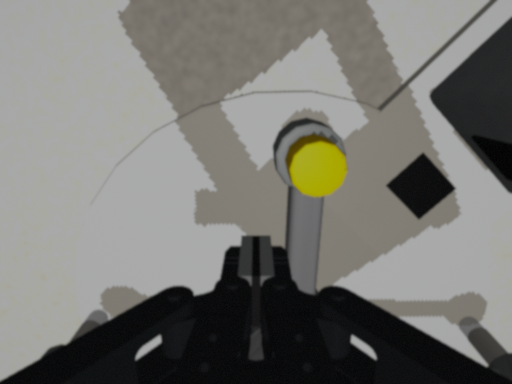

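Emit:
{"name": "jog_arm", "arguments": {
  "deltas": "0.0062 0.0355 0 0 0 0.0222 -1;0.0062 0.0355 0 0 0 0.0222 -1;0.0062 0.0355 0 0 0 0.0222 -1;0.0062 0.0355 0 0 0 0.0222 -1;0.0062 0.0355 0 0 0 0.0222 -1;0.0062 0.0355 0 0 0 0.0222 -1;0.0062 0.0355 0 0 0 0.0222 -1;0.0062 0.0355 0 0 0 0.0222 -1"
}}

```text
time: 10.2
tool_pos: [521.5, 45.5, 49.3]
eef_rot: [-179.9, -0.1, 102.5]
contact_force: [-3.0, 0.8, 0.5]
opening: 0.2
```

Run:
```python
from h import *
tool();caps('t10')
p,d=snapshot('wrist');cv2.imwrite('pics/w10.png',p)
```

```text
10.2 [521.5  45.5  49.3] [-1.799e+02 -1.000e-01  1.025e+02] [-3.   0.8  0.5]
r 76.16301881850531 o 17.445756031396275
B 16 [ 581.7 -145.9  103. ] r 123.7 ang -77.6
R 19 [433.9 -51.1 103. ] r 123.9 ang -167.9
btn? [556.4 179.5 103. ]
```

View pics/w10.png

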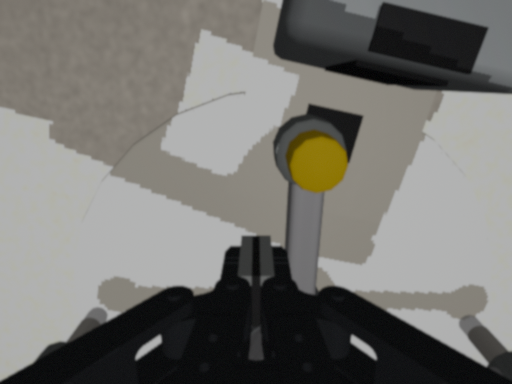

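Emit:
{"name": "jog_arm", "arguments": {
  "deltas": "0.0035 0.0195 0 0 0 0.0122 -1;0.0035 0.0195 0 0 0 0.0122 -1;0.0035 0.0195 0 0 0 0.0122 -1;0.0035 0.0195 0 0 0 0.0122 -1;0.0018 0.0098 0 0 0 0.0061 -1;0.0018 0.0098 0 0 0 0.0061 -1;0 0 0 0 0 0 -1;0 0 0 0 0 0 -1"
}}

```text
time: 11.3
tool_pos: [536.6, 49.8, 49.6]
eef_rot: [-180.0, 0.0, 91.6]
contact_force: [-1.2, -0.1, -1.5]
opening: -0.0
```

Run:
```python
from h import *
tool();caps('t11')
P=camera_params('wrist');p,d=snapshot('wrist');cv2.imwrite('pics/w11.png',p)
hsv=cv2.cvtColor(p,cv2.COLOR_BGR2HSV)
def blob(m,z):
    k,_,st,ce=cv2.connectedComponentsWithStats(m.astype(np.uint8));i=1+np.argmax(st[1:,4]);print(st[i],ray(P,*ce[i],z).round(1))
blob((hsv[...,0]>15)&(hsv[...,0]<35)&(hsv[...,1]>150),103)
for l in ['read_spot','tube_yellow','yellow_spoke','carousel']: print(l,[(np.round(r['location']),round(r['score'],2)) for r in landmark_of(l,'wrist')[:2]])
```

```text
11.3 [536.6  49.8  49.6] [-180.     0.    91.6] [-1.2 -0.1 -1.5]
r 75.38699654519748 o 16.35302924091315
B 16 [ 555.2 -149.1  103. ] r 124.0 ang -90.0
R 21 [431.1 -24.7 103. ] r 124.0 ang 179.8
btn? [556.4 179.5 103. ]
[ 287  128   62   62 2878] [555.6 103.4 103. ]
read_spot []
tube_yellow [(array([558., 102.,  25.]), 0.77)]
yellow_spoke [(array([559.,  50.,  76.]), 0.72), (array([559., 102.,  25.]), 0.58)]
carousel []
```

View pics/w11.png

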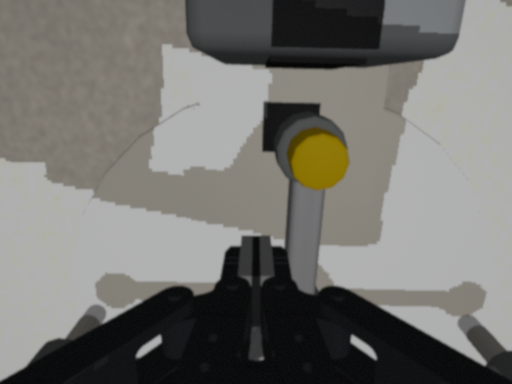

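Run:
```python
from h import *
P=camera_params('wrist')
for u,v,z in [(272,22,101),(385,22,101),(277,45,100),(381,45,100),(186,20,100),(464,20,100),(264,103,10),(320,103,10),(264,150,10)]: print(u,v,ray(P,u,v,z).round(1))
```

```text
272 22 [538.3 145.8 101. ]
385 22 [573.5 146.8 101. ]
277 45 [540.2 139.4 100. ]
381 45 [573.5 140.3 100. ]
186 20 [511.3 145.8 100. ]
464 20 [598.6 148.3 100. ]
264 103 [539.2 116.   10. ]
320 103 [572.6 117.   10. ]
264 150 [540.2  87.6  10. ]
```

Emit:
{"name": "jog_arm", "arguments": {
  "deltas": "0 -0.03 0 0 0 0 -1;0 -0.07 0 0 0 0 -1;0 -0.03 -0.05 0 0 0 -1;0 0 -0.2 0 0 0 -1;0 0 -0.25 0 0 0 -1;0 0 -0.25 0 0 0 -1;0 0 -0.15 0 0 0 -1;0 0 0 0 0 0 -1"
}}

```text
time: 12.6
tool_pos: [518.5, 49.2, 187.1]
eef_rot: [179.7, 0.0, 91.6]
contact_force: [0.2, -0.0, 0.3]
opening: 0.2
```

Run:
```python
from h import *
tool();caps('t12')
P=camera_params('wrist');p,d=snapshot('wrist');cv2.imwrite('pics/w12.png',p)
hsv=cv2.cvtColor(p,cv2.COLOR_BGR2HSV)
def blob(m,z):
    k,_,st,ce=cv2.connectedComponentsWithStats(m.astype(np.uint8));i=1+np.argmax(st[1:,4]);print(st[i],ray(P,*ce[i],z).round(1))
blob((hsv[...,0]>15)&(hsv[...,0]<35)&(hsv[...,1]>150),103)
g=(hsv[...,0]>50)&(hsv[...,0]<75)&(hsv[...,1]>150)
g[:]=g
W=world('wrist',d,g,P);W=W[W[:,1]>140]
if len(W): print(len(W),np.percentile(W,[2,50,98],axis=0).round(1))
```

```text
12.6 [518.5  49.2 187.1] [179.7   0.   91.6] [ 0.2 -0.   0.3]
r 75.25869714236941 o 34.53300123400995
B 16 [ 555.2 -149.1  103. ] r 124.0 ang -90.0
R 21 [431.1 -24.7 103. ] r 124.0 ang 179.8
btn? [558.7 187.4 103. ]
[296 105  29  28 624] [555.5 103.  103. ]
663 [[542.7 166.8 115.2]
 [554.  172.1 122.3]
 [566.3 176.2 124.2]]
```

View pics/w12.png

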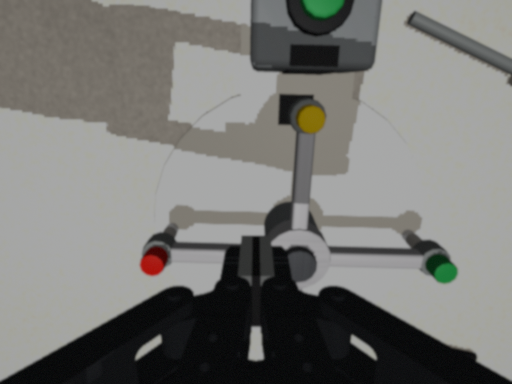

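Emit:
{"name": "jog_arm", "arguments": {
  "deltas": "0.17 0.0535 0 0 0 0 -1;0.17 0.0535 0 0 0 0 -1;0.17 0.0535 0 0 0 0 -1;0.17 0.0535 0 0 0 0 -1;0.17 0.0535 0 0 0 0 -1;0 0 0.15 0 0 0 -1;0 0 0.15 0 0 0 -1;0 0 0 0 0 0 -1"
}}

```text
time: 13.7
tool_pos: [551.2, 177.6, 136.2]
eef_rot: [-179.6, 0.0, 91.6]
contact_force: [0.9, 0.3, 0.3]
opening: 0.4
```

Run:
```python
from h import *
tool()
P=camera_params('scene');p,d=snapshot('scene')
cv2.imwrite('pics/s13.png',cv2.resize(p[130:220,230:350],None,fx=6,fy=6,interpolation=cv2.INTER_NEAREST))
R=np.array(P['R']);t=np.array(P['t'])
q=bot.state()['tool_pos']
for X in (q,q+[11,0,18],[555.2,178,123]):
    c=R@np.array(X)+t; u,v=P['fx']*c[0]/c[2]+P['cx'],P['fy']*c[1]/c[2]+P['cy'];print(u,v,'crop',(u-230)*6,(v-130)*6)
```

```text
13.7 [551.2 177.6 136.2] [-179.6    0.    91.6] [0.9 0.3 0.3]
r 202.76734268134493 o -1.747617120021627
297.85556413935615 172.99377698436766 crop 407.1333848361369 257.96266190620594
299.2014881850524 170.94808472083147 crop 415.20892911031456 245.68850832498885
297.74553204099755 176.9117136809744 crop 406.4731922459853 281.4702820858464
```

View pics/s13.png

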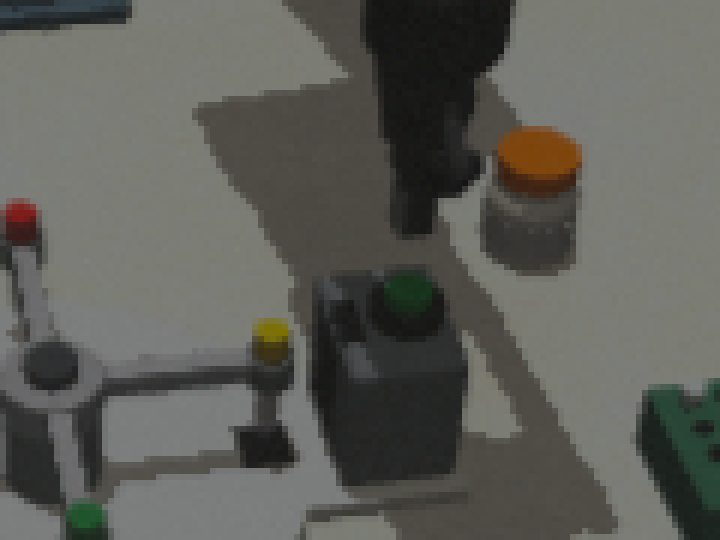

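Emit:
{"name": "jog_arm", "arguments": {
  "deltas": "0 0.025 0.03 0 0 0 -1;0 0 0.03 0 0 0 -1;0 0 0.03 0 0 0 -1;0 0 0.03 0 0 0 -1;0 0 0.02 0 0 0 -1;0 0 0.02 0 0 0 -1;0 0 0.02 0 0 0 -1;0 0 0 0 0 0 -1"
}}

```text
time: 14.75
tool_pos: [557.3, 178.0, 112.4]
eef_rot: [-180.0, 0.0, 91.6]
contact_force: [0.2, 0.1, 0.2]
opening: -0.0
```

Run:
```python
from h import *
tool()
P=camera_params('scene');p,d=snapshot('scene')
cv2.imwrite('pics/s14.png',cv2.resize(p[130:220,230:350],None,fx=6,fy=6,interpolation=cv2.INTER_NEAREST))
```

```text
14.75 [557.3 178.  112.4] [-180.     0.    91.6] [0.2 0.1 0.2]
r 202.92435536896645 o -7.8667860336423026
```

View pics/s14.png

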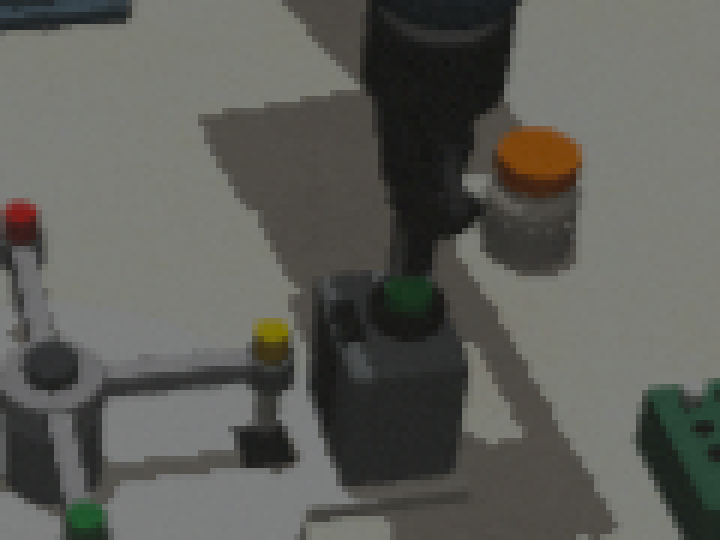

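Emit:
{"name": "jog_arm", "arguments": {
  "deltas": "0 -0.013 0.01 0 0 0 -1;0 0 0.01 0 0 0 -1;0 0 0.01 0 0 0 -1;0 0 0.01 0 0 0 -1;0 0 0.01 0 0 0 -1;0 0 0.01 0 0 0 -1;0 0 0 0 0 0 -1;0 0 0 0 0 0 -1"
}}

```text
time: 15.8
tool_pos: [555.6, 177.9, 103.7]
eef_rot: [180.0, -0.0, 91.6]
contact_force: [-0.4, -0.8, -0.6]
opening: -0.0
```

Emit:
{"name": "jog_arm", "arguments": {
  "deltas": "0 0 0.01 0 0 0 -1;0 0 0.01 0 0 0 -1;0 0 0 0 0 0 -1;0 0 0 0 0 0 -1;0 0 0 0 0 0 -1;0 0 0 0 0 0 -1;0 0 0 0 0 0 -1;0 0 0 0 0 0 -1"
}}

```text
time: 16.8
tool_pos: [555.5, 178.0, 100.7]
eef_rot: [180.0, -0.0, 91.6]
contact_force: [-0.2, 0.5, -0.3]
opening: 0.2
```

Emit:
{"name": "jog_arm", "arguments": {
  "deltas": "0 0 0.01 0 0 0 -1;0 0 0.01 0 0 0 -1;0 0 0 0 0 0 -1;0 0 0 0 0 0 -1;0 0 0 0 0 0 -1;0 0 0 0 0 0 -1;0 0 0 0 0 0 -1;0 0 0 0 0 0 -1"
}}

```text
time: 17.8
tool_pos: [555.6, 178.0, 97.7]
eef_rot: [180.0, -0.0, 91.6]
contact_force: [0.3, 0.9, 2.7]
opening: 0.1
```

Run:
```python
from h import *
tool()
P=camera_params('scene');p,d=snapshot('scene')
cv2.imwrite('pics/s15.png',cv2.resize(p[160:200,270:330],None,fx=12,fy=12,interpolation=cv2.INTER_NEAREST))
```

```text
17.8 [555.6 178.   97.7] [180.   -0.   91.6] [0.3 0.9 2.7]
r 202.9797166877103 o -6.163312738848885
```

View pics/s15.png

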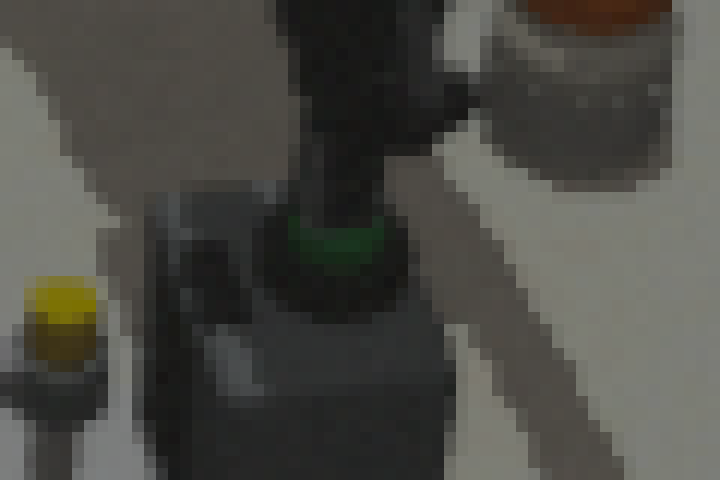

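Emit:
{"name": "jog_arm", "arguments": {
  "deltas": "0 0 0.01 0 0 0 -1;0 0 0.01 0 0 0 -1;0 0 0 0 0 0 -1;0 0 0 0 0 0 -1;0 0 0 0 0 0 -1;0 0 0 0 0 0 -1;0 0 0 0 0 0 -1;0 0 0 0 0 0 -1"
}}

```text
time: 18.85
tool_pos: [555.6, 178.0, 94.7]
eef_rot: [180.0, -0.0, 91.6]
contact_force: [0.5, 0.1, 4.2]
opening: -0.1
```

Emit:
{"name": "jog_arm", "arguments": {
  "deltas": "0 0 0.01 0 0 0 -1;0 0 0.007 0 0 0 -1;0 0 0 0 0 0 -1;0 0 0 0 0 0 -1;0 0 0 0 0 0 -1;0 0 0 0 0 0 -1;0 0 0 0 0 0 -1;0 0 0 0 0 0 -1"
}}

```text
time: 19.85
tool_pos: [555.7, 178.0, 92.9]
eef_rot: [180.0, -0.0, 91.6]
contact_force: [-1.2, -0.6, 8.6]
opening: -0.4
```

Emit:
{"name": "jog_arm", "arguments": {
  "deltas": "0 0 0.004 0 0 0 -1;0 0 0 0 0 0 -1;0 0 0 0 0 0 -1;0 0 0 0 0 0 -1;0 0 -0.03 0 0 0 -1;0 0 -0.04 0 0 0 -1;0 0 -0.1 0 0 0 -1;0 0 -0.2 0 0 0 -1"
}}

```text
time: 20.85
tool_pos: [554.2, 177.8, 146.4]
eef_rot: [-179.8, 0.0, 91.6]
contact_force: [0.6, 0.2, 1.4]
opening: -0.1
```

Emit:
{"name": "jog_arm", "arguments": {
  "deltas": "0 0 -0.2 0 0 0 -1;0 -0.2 0 0 0 0 -1;0 -0.25 0 0 0 0 -1;0 -0.25 0 0 0 0 -1;0 -0.25 0 0 0 0 -1;0 -0.15 0 0 0 0 -1;0 0 0 0 0 0 -1;0 0 0 0 0 0 -1"
}}

```text
time: 21.85
tool_pos: [391.6, 173.4, 177.6]
eef_rot: [179.9, -0.0, 91.6]
contact_force: [0.2, 0.6, -0.2]
opening: 0.2
```

Run:
```python
from h import *
tool();caps('t16')
p,d=snapshot('scene')
cv2.imwrite('pics/s16.png',cv2.resize(p[130:250,180:340],None,fx=5,fy=5,interpolation=cv2.INTER_NEAREST))
P=camera_params('top')
for l in ['tube_yellow','yellow_spoke','read_spot']: print(l,[(np.round(r['location']),round(r['score'],2)) for r in landmark_of(l,'top')[:2]])
```

```text
21.85 [391.6 173.4 177.6] [179.9  -0.   91.6] [ 0.2  0.6 -0.2]
r 202.98762344291546 o 157.93850422296018
Y 15 [554.8  99.5 103. ] r 124.6 ang 90.1
B 16 [ 555.2 -149.1  103. ] r 124.0 ang -90.0
R 21 [431.1 -24.7 103. ] r 124.0 ang 179.8
btn? [556.6 179.9 103. ]
tube_yellow [(array([555., 105.,  23.]), 0.53)]
yellow_spoke [(array([559.,  49.,  77.]), 0.82), (array([783., 138.,   2.]), 0.43)]
read_spot [(array([554., 103.,  88.]), 0.96)]
```

View pics/s16.png

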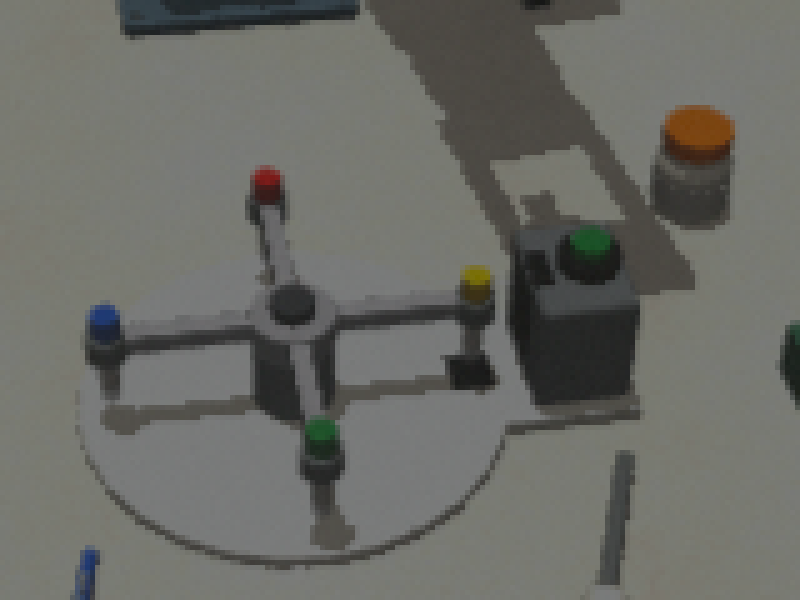

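View pics/t16.png

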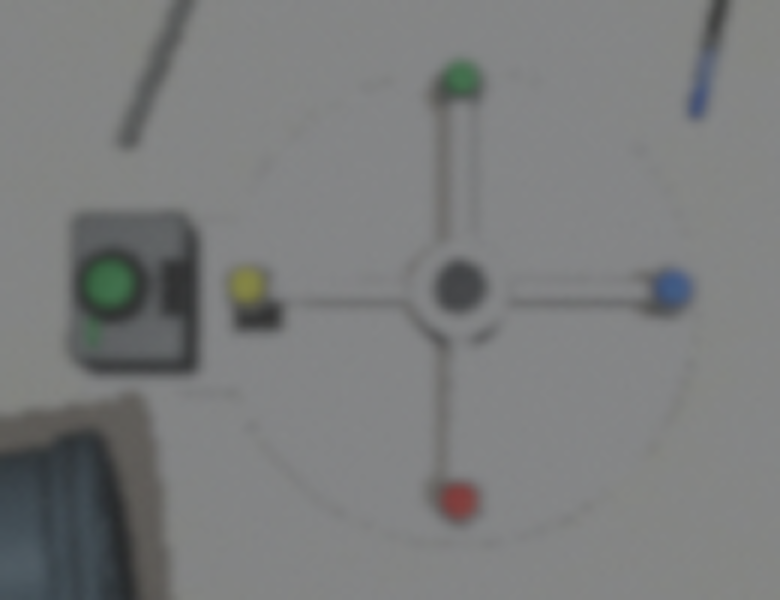

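```bash
python3 -c "
from station import bot
print(bot.hand_in())"
```

```text
the job is handed in; nothing more can be done
None
```

The yellow-capped tube now stands in front of the reader's window. I pressed the green button after the tube was in place and let it come back up, then handed the job in at about 22 s.

**Turning the carousel:** I pushed the yellow tube's arm round about 76° with the shut fingertips, which stayed between the arms and touched no tube. The first push missed. The real fingertips sit about 20 mm above the reported tool point, so they passed over the arm without moving it or registering any force. I backed off, went lower and repeated it.

**Pressing the button:** Contact came at a tool height of about 99 mm and I pushed down to 92.9 mm, roughly the full 6 mm. The force had reached 8.6 N, above the roughly 5 N the button needs. I took that as the stop. The button's travel is not reported directly, so the full press is inferred from force and distance.

**Last checks:**

| Check | Result |
|---|---|
| Yellow arm angle | 90.1°, against about 90° for the reader's direction |
| Yellow cap position | x 554.8, y 99.5 mm in the top camera |
| Window centre | x about 556 mm in the wrist camera |
| Reading place from the network | (554, 103), about 4 mm from the cap |
| Yellow tube's base from the network | (555, 105), about 2 mm from the reading place |
| Button | Looks fully up |
| Tubes | All four look upright in their collars |
| Contact | Arm stands clear and touches nothing |

I saw nothing else on the bench disturbed, though my final pictures covered only the area around the carousel and reader.

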